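# Clamp an opened instrument case in the crank-wound board vise

## Task

Slide the opened aluminium case along the vise bed, keeping it down on the bed, until its far end meets the end stop. Then take the crank by its upright knob and wind it clockwise until the jaw holds the case square against the fixed jaw with its sprung face pushed about half-way in, never fully in, and let go. Leave the other things on the bench where they are.

Things in the scene. Friction and masses are not known exactly. Their poses are not given: they have to be found in the camera images.
- vise: Board vise fixed on the 4 mm mat; origin at its bed's underside, z up. Flat bed 16 mm thick, x -125 to +75, y -185 to +90 mm. The case is home when its centre is at x = 0, clamped when it is at y = +20 mm. The moving jaw comes from -y towards +y; both jaws reach up to 52 mm above the origin. Dark gear head at the -y end, 66 x 64 mm, top at 68 mm, with the crank on it.
- stop_mid (a point): Middle of the near face of the dark steel end stop at the bed's far end (vise x = +50 mm), 55 mm wide in y, 26 mm above the bed.
- fixed_jaw_mid (a point): Middle of the clamping face of the dark steel fixed jaw (vise y = +55 mm), 100 mm long in x, 36 mm above the bed.
- case_mid (a point): Centre (half-way up) of the opened aluminium instrument case, 100 mm (x) by 70 mm (y) by 30 mm high, 4 mm walls, open on top with a green circuit board inside, 0.17 to 0.35 kg, lying loose on the vise bed between the open jaws, its long side roughly along the vise's x, 30 to 60 mm short of home.
- knob: Free-spinning upright black knob at the end of the crank arm, 22 mm in diameter, 44 mm tall; origin on its axis 21 mm above its foot (about half-way up) and 104 mm above the vise's origin. The crank arm's top lies 2 mm below the knob's foot.
- crank_axis (a point): Point on the crank's vertical axis at the height of the knob's origin; the knob circles it at 45 mm radius. At vise x = 0, y = -145 mm.
- crank (a joint): Crank angle in rad; grows as the crank is wound clockwise seen from above, which closes the jaw by 18 mm a turn. At 0 the jaw is fully open and the arm points along the vise's +x. Ends at 22.3. Stays where it is left; turning takes about 2 N at the knob.
- face_mid (a point): Middle of the clamping surface of the moving jaw's sprung face, a plate 90 x 8 x 32 mm on the case's side of the jaw. It reaches the case, pushes it over to the fixed jaw and only then is pressed in. At crank 0 it is at vise y = -62 mm.
- face (a joint): How far the sprung face is pushed into the moving jaw, in m: 0 is free (10 mm gap between plate and jaw block), 0.010 is fully in. Half-way is 0.005. About 5 N to start it, 13 N fully in.
- jar: White jar with black cap, 56 mm across, 55 mm tall, bystander; origin under its centre.
- spool: Metal spool, 56 mm across, 50 mm tall, bystander; origin under its centre.
- tin: Small steel bowl, 70 mm across, 40 mm tall, bystander; origin under its centre.

How it is judged:
By the outcome, as a careful person would: the job done as asked, in the order asked, and still so for the second after the job is handed in, with the robot touching nothing.
It also fails if it takes over 69 s, if anything falls off the work surface, if the arm or the gripper's body presses on something with over 40 N, if the wrist force passes 120 N, or if a joint passes its speed limit or range.

## Robot

A 6-joint arm with a two-finger parallel gripper is mounted at the origin on the work surface. World frame = base frame: x ahead of the robot, y to its left, z up, the work surface at z = 0. Lengths are in m, angles in rad, forces in N, time in s.
With the tool pointing down it reaches from about 0.275 to 0.825 m from the base axis. Payload 4.9 kg.
Tool frame: the origin (TCP) lies midway between the tips of the shut fingers; the grasp point (between the pads) lies 19 mm behind it (grip_point_offset is the distance from the TCP to the grasp point, in m); z points along the fingers, y is the line along which they close (so a half turn about z gives the same grasp; the last joint's range is limited). The gripper opens to 85 mm and grips with 20 to 120 N. Pads are 22 mm wide; open, the fingers measure 114 mm over their backs; the gripper's body (76 mm by 85 mm) begins 54 mm behind the grasp point. The pads swing forward as they close: fully open they stand 13 mm farther back than shut.
Start: joints at [-1.256, 0.326, -0.193, 1.052, 0, 1.437], TCP at [0.239, -0.496, 0.231] pointing down, gripper open.
Joint ranges: [-2.65, 2.65], [-0.97, 1.79], [-1.3, 1.35], [-1.93, 2.1], [-1.47, 1.37], [-3.14, 3.14]. Speed limits (rad/s): [2.57, 2.57, 3.14, 3.14, 3.14, 3.14].

## Interface

Orientations are given as a rotation vector (axis times angle).
In Python, from cell import * gives the robot as it stands. Calls block until the motion is done:
- movep(position, orientation): joint-space move of the TCP to a pose.
- move_l(position, velocity=0.15, rot=None, until_force=None): straight line of the TCP; rot=None keeps the orientation; velocity is the mean speed in m/s. With until_force (N) it stops when the force on the tool has changed by that much, and returns True; else False.
- set_joints(angles): joint-space move.
- let_go() and grab(newtons=None): open the fingers fully, or close them until they stop; newtons is the grip in N (None keeps the last).
- sleep(seconds).
- ik(position, orientation): joint angles nearest the present ones, or None.
- get_state(): the state.
- grab_frame(name): name is "side" or "top" or "wrist"; returns a dict with "img" (384x512x3 uint8, red, green, blue), "fx", "fy", "cx", "cy" (pixels), "cam_to_world" (4x4, takes a point from camera to world coordinates); the wrist camera has in their place "T_tool_cam" (4x4, takes a point from camera to tool coordinates, whose origin is the TCP and whose axes are the flange's). Camera axes: x right, y down, z forward; pixel columns grow to the right and rows downward; lengths in m; the calibration is good to about 2 mm. A picture is of the moment at which its call begins: read the wrist's pose just before it. There is no depth.
A pose or a line that the arm cannot do raises MotionError and nothing moves.
- sign_off(): hands the job in; it is judged then, once.
Trained networks look in the newest picture that a camera, given by its name, has taken for a name from the list of things; names that differ only in an ending like _2 or _b are one class to them, and where a whole thing is asked for, a point or a joint stands for the part that bears it (a point fixed in the world has none). Each returns a list of dicts, best first, with "score" (0 to 1); they miss things now and then, are a little off and sometimes report something else, mostly with a low value. They report only what shows in the picture. A call takes as long as a camera call.
- spot_in(camera, name): "centre" ([column, row] in pixels, amid what is visible of it).
- silhouettes(camera, name): "mask" (384x512 bool, what is visible of it) and "centre" ([column, row] in pixels, amid what is visible of it).
- tip_of(camera, name): "centre" ([column, row] in pixels: a listed point, or the origin of a listed thing).
The state is a dict: "clock": time; "q": joint angles; "joint_velocities": joint speeds; "tau": joint torques, N m; "position": TCP position; "eef_rot": TCP orientation; "contact_force": force on the tool from outside, world axes, zero at the start; "wrist_torque": the same for the moment, N m; "finger_gap": opening from 0.0 (shut) to 1.0 (fully open); "grasp_force": force on a finger pad.
Only numpy, scipy, OpenCV 4.12 (cv2) and the standard library are available. Lean on these libraries where they do the work, as an engineer would, in place of code of your own. Each camera call takes 0.05 s, during which the arm holds its last target. There are 200 camera calls.

## Working session

There is one attempt and no reset: what is moved stays moved. The work goes in short steps, each a Python script; the robot and the scene stay as the last script left them, time stands still between calls to the robot, and variables do not carry over. Pictures are saved under pics/ and viewed, at most 10 in all, crops included, and the job is handed in when it is done.

```bash
mkdir -p pics; ls; cat > h.py <<'E'
from cell import *
import numpy as np, cv2
from scipy.spatial.transform import Rotation as R
def cam(name):
    s=get_state(); f=grab_frame(name)
    if name=="wrist":
        T=np.eye(4);T[:3,:3]=R.from_rotvec(s["eef_rot"]).as_matrix();T[:3,3]=s["position"]
        f["cam_to_world"]=T@np.array(f["T_tool_cam"])
    return f
def ray(f,px):
    M=np.array(f["cam_to_world"]);d=M[:3,:3]@np.array([(px[0]-f["cx"])/f["fx"],(px[1]-f["cy"])/f["fy"],1.])
    return M[:3,3],d
def on_z(f,px,z):
    o,d=ray(f,px);return o+d*(z-o[2])/d[2]
def proj(f,p):
    q=np.linalg.inv(np.array(f["cam_to_world"]))@np.append(p,1);return [f["fx"]*q[0]/q[2]+f["cx"],f["fy"]*q[1]/q[2]+f["cy"]]
def save(f,n): cv2.imwrite("pics/"+n,f["img"][:,:,::-1])
E
python3 - <<'E'
from h import *
Z=dict(stop_mid=.033,fixed_jaw_mid=.038,case_mid=.035,knob=.108,crank_axis=.108,face_mid=.038,jar=0.004,spool=0.004,tin=0.004)
ims=[]
for c in ("top","side"):
    f=cam(c);ims.append(f["img"]);M=np.array(f["cam_to_world"]);print(c,M[:3,3].round(3))
    for n,z in Z.items():
        r=tip_of(c,n)
        for d in r[:2]: print(n,round(d["score"],2),np.round(d["centre"],0),on_z(f,d["centre"],z).round(3))
cv2.imwrite("pics/a.png",cv2.resize(np.vstack(ims),None,fx=.78,fy=.78)[:,:,::-1])
s=get_state();print(s["eef_rot"],s["clock"],s["finger_gap"])
E
```

```text
pics
top [ 0.442 -0.006  1.06 ]
stop_mid 0.97 [255. 175.] [0.605 0.008 0.033]
fixed_jaw_mid 0.68 [236. 188.] [0.567 0.065 0.038]
case_mid 0.83 [248. 207.] [0.51  0.032 0.035]
knob 0.57 [310. 216.] [ 0.479 -0.139  0.108]
knob 0.52 [252. 209.] [0.501 0.017 0.108]
crank_axis 0.89 [309. 200.] [ 0.521 -0.139  0.108]
crank_axis 0.23 [239. 189.] [0.556 0.051 0.108]
face_mid 0.67 [274. 200.] [ 0.529 -0.045  0.038]
jar 0.74 [371. 227.] [ 0.448 -0.335  0.004]
spool 0.64 [369. 148.] [ 0.689 -0.341  0.004]
tin 0.98 [138. 193.] [0.562 0.367 0.004]
side [0.243 0.683 0.68 ]
stop_mid 0.7 [242. 205.] [0.602 0.007 0.033]
fixed_jaw_mid 0.83 [244. 218.] [0.57  0.057 0.038]
case_mid 0.69 [272. 220.] [0.503 0.027 0.035]
case_mid 0.64 [178. 319.] [0.551 0.382 0.035]
knob 0.4 [305. 170.] [ 0.474 -0.134  0.108]
crank_axis 0.93 [288. 161.] [ 0.535 -0.158  0.108]
face_mid 0.85 [270. 200.] [ 0.54  -0.047  0.038]
jar 0.84 [329. 166.] [ 0.453 -0.347  0.004]
spool 0.68 [269. 149.] [ 0.683 -0.354  0.004]
tin 0.55 [182. 320.] [0.556 0.367 0.004]
tin 0.29 [268. 148.] [ 0.689 -0.357  0.004]
[3.06282101e+00 6.99076377e-01 3.12991209e-05] 1.0 1.0021051617980854
```

View pics/a.png

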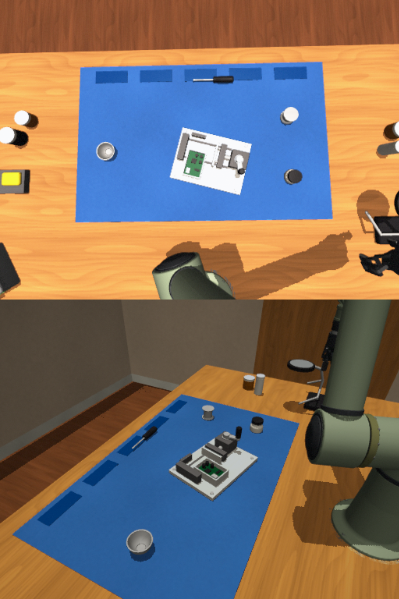

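```bash
python3 - <<'E'
from h import *
# tool y along vise x (yaw ~ -15deg)
yaw=np.radians(-15)
xv=np.array([np.cos(yaw),np.sin(yaw),0])
for s in (1,-1):
    y=s*xv;z=np.array([0,0,-1]);x=np.cross(y,z);r=R.from_matrix(np.c_[x,y,z]).as_rotvec()
    print(s,r,ik([.42,0,.12],r),ik([.47,-.13,.1],r),ik([.5,-.05,.36],r))
s=get_state();print(R.from_rotvec(s["eef_rot"]).as_matrix().round(2)); f=grab_frame("wrist");print(np.round(f["T_tool_cam"],3),f["fx"])
E
```

```text
1 [2.49239303 1.91248043 0.        ] [-0.1761476   0.21035863 -0.67443481  0.68600289  0.          1.65644811] [-0.42135684  0.34966065 -0.53587747  0.68525821  0.          1.41123887] [-0.24666696  0.18332528 -0.05602007  1.33145098  0.          1.58592876]
-1 [ 1.91248043 -2.49239303 -0.        ] [-0.1761476   0.21035863 -0.67443481  0.68600289  0.         -1.48514454] [-0.42135684  0.34966065 -0.53587747  0.68525821  0.         -1.73035378] [-0.24666696  0.18332528 -0.05602007  1.33145098  0.         -1.5556639 ]
[[ 0.9   0.43  0.  ]
 [ 0.43 -0.9   0.  ]
 [ 0.    0.   -1.  ]]
[[ 0.    -0.946 -0.324  0.085]
 [ 1.     0.    -0.     0.   ]
 [ 0.    -0.324  0.946 -0.144]
 [ 0.     0.     0.     1.   ]] 343.8914471899119
```

```bash
cat >> h.py <<'E'
def tool(yaw):  # tool y along vise x, pointing down
    y=np.array([np.cos(yaw),np.sin(yaw),0]);z=np.array([0,0,-1.]);return R.from_matrix(np.c_[np.cross(y,z),y,z]).as_rotvec()
E
python3 - <<'E'
from h import *
movep([.52,-.05,.30],tool(np.radians(-15)))
f=cam("wrist");save(f,"b.png")
Z=dict(stop_mid=.033,fixed_jaw_mid=.038,case_mid=.035,knob=.108,crank_axis=.108,face_mid=.038)
for n,z in Z.items():
    for d in tip_of("wrist",n)[:2]: print(n,round(d["score"],2),np.round(d["centre"],0),on_z(f,d["centre"],z).round(4))
print(get_state()["clock"])
E
```

```text
stop_mid 0.82 [316.  73.] [0.6099 0.0147 0.033 ]
fixed_jaw_mid 0.78 [271.  42.] [0.568  0.0583 0.038 ]
case_mid 0.72 [222.  86.] [0.5026 0.029  0.035 ]
knob 0.97 [238. 250.] [ 0.4771 -0.1395  0.108 ]
knob 0.2 [315.  75.] [0.5957 0.0159 0.108 ]
crank_axis 0.93 [275. 236.] [ 0.52   -0.1339  0.108 ]
crank_axis 0.28 [223.  82.] [0.5124 0.0323 0.108 ]
face_mid 0.62 [270. 142.] [ 0.5405 -0.0464  0.038 ]
3.325
```

View pics/b.png

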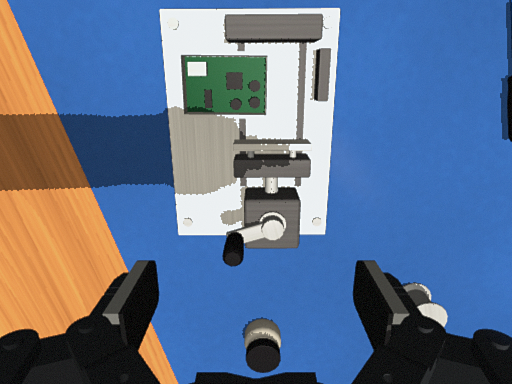

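```bash
cat >> h.py <<'E'
def vw(vp,p): # vise->world (mm->m) ; vp=(ox,oy,yaw)
    c,s=np.cos(vp[2]),np.sin(vp[2]);p=np.array(p)/1000;return np.array([vp[0]+c*p[0]-s*p[1],vp[1]+s*p[0]+c*p[1],.004+p[2]])
def wv(vp,P):
    c,s=np.cos(vp[2]),np.sin(vp[2]);d=np.array(P[:2])-vp[:2];return np.array([c*d[0]+s*d[1],-s*d[0]+c*d[1]])*1000
E
python3 - <<'E'
from h import *
from scipy.optimize import least_squares
f=cam("wrist");g=cv2.cvtColor(f["img"],cv2.COLOR_RGB2HSV)
V=[(-125,90,16),(75,90,16),(75,-185,16),(-125,-185,16),(50,None,0)][:4]
px=np.array([(161,9),(340,9),(326,235.5),(179.5,235.5)])
fun=lambda v:np.ravel([proj(f,vw(v,p)) for p in V]-px)
s=least_squares(fun,[.56,0,-.26]);vp=s.x;print(vp,np.degrees(vp[2]),s.fun.round(1))
np.save("vp.npy",vp)
k=on_z(f,(238,250),.108);print("knob",wv(vp,k))
print("axis",wv(vp,on_z(f,(275,236),.108)),"proj axis",proj(f,vw(vp,(0,-145,104))))
kt=on_z(f,(232.5,240),.131)
for n,p,z in (("face",(270,142),.038),("case",(222,86),.035),("stop",(316,73),.033),("fix",(271,42),.038)): print(n,wv(vp,on_z(f,p,z)))
# board corners
for p in ((182,55),(267,56),(266,114),(186,114)): print(wv(vp,on_z(f,p,.028)).round(1),wv(vp,on_z(f,p,.05)).round(1))
im=cv2.resize(f["img"][0:270,150:350],None,fx=3.9,fy=2.2*1,interpolation=cv2.INTER_CUBIC)
im=cv2.resize(f["img"][0:150,150:350],None,fx=4,fy=4,interpolation=cv2.INTER_CUBIC);cv2.imwrite("pics/c.png",im[:,:,::-1])
E
```

```text
[ 0.55684409  0.00489626 -0.25840315] -14.805409633112884 [-1.1  0.6  1.6 -0.3  0.  -0.3 -0.6  0.2]
knob [ -39.85589636 -159.60267355]
axis [   0.36856093 -142.84807499] proj axis [np.float64(274.6301407221612), np.float64(237.80530031999703)]
face [ -3.09206426 -53.89234671]
case [-58.06916261   9.7417643 ]
stop [48.22863573 23.25924176]
fix [-3.05484231 55.18047616]
[-102.5   43. ] [-98.1  41.9]
[-7.  41.6] [-7.7 40.5]
[ -7.7 -22.4] [ -8.4 -20. ]
[-102.5  -22. ] [-98.1 -19.7]
```

View pics/c.png

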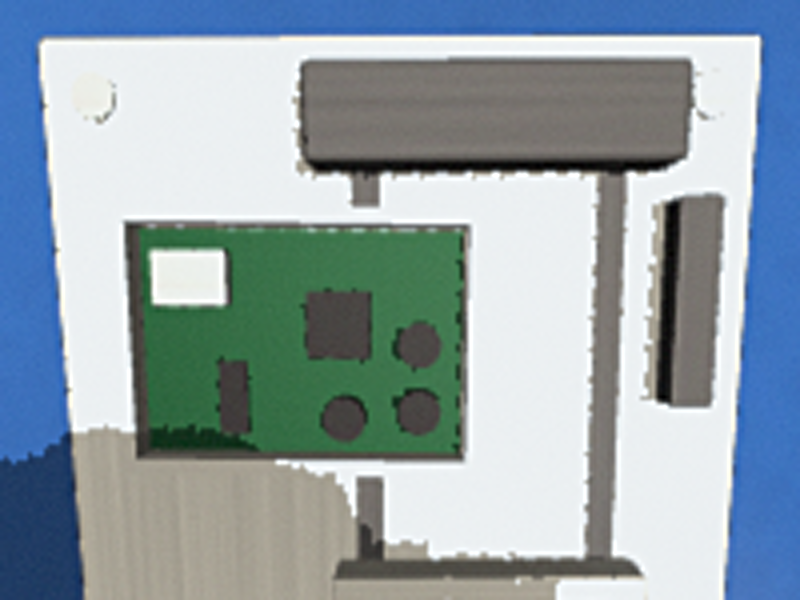

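```bash
python3 - <<'E'
from h import *
vp=np.load("vp.npy");r=tool(vp[2])
movep(vw(vp,(-132,11,140)),r);grab(20)
move_l(vw(vp,(-132,11,27)),.12)
a=move_l(vw(vp,(-120,11,27)),.06,until_force=6);print(a)
a=move_l(vw(vp,(-54,11,27)),.05,until_force=7)
s=get_state();print(a,wv(vp,s["position"]),s["position"][2],s["contact_force"],s["clock"],s["finger_gap"])
save(cam("side"),"d.png");f=cam("top");save(f,"d2.png")
E
```

```text
False
True [-66.78183911  10.75438626] 0.030291695526437123 [ 0.20920572  0.29837827 -0.14722892] 7.4167 0.004643242091545203
```

```bash
python3 - <<'E'
from h import *
vp=np.load("vp.npy");r=tool(vp[2])
a=move_l(vw(vp,(-56,11,27)),.03,until_force=8)
s=get_state();print(a,wv(vp,s["position"]),s["contact_force"])
move_l(vw(vp,(-75,11,27)),.1);move_l(vw(vp,(-75,11,180)),.25)
let_go()
movep(vw(vp,(-20,-70,250)),r)
f=cam("wrist");cv2.imwrite("pics/e.png",f["img"][:,:,::-1])
print(proj(f,vw(vp,(50,23,46))),proj(f,vw(vp,(50,50,46))),proj(f,vw(vp,(50,-15,46))),get_state()["clock"])
for d in tip_of("wrist","knob")[:1]: print(wv(vp,on_z(f,d["centre"],.108)))
E
```

```text
True [-66.85674387  10.63459008] [ 0.34692913 -0.1168132  -0.16509997]
[np.float64(327.89709407052834), np.float64(64.9013766732843)] [np.float64(329.85804424087763), np.float64(33.69427686591354)] [np.float64(325.3087352930711), np.float64(106.09322944280493)] 10.1667
[ -46.96178512 -156.31130978]
```

View pics/e.png

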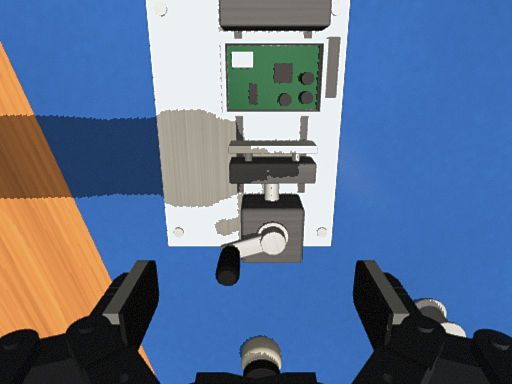

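```bash
python3 - <<'E'
from h import *
vp=np.load("vp.npy");r=tool(vp[2])
movep(vw(vp,(-43,-158,165)),r)
f=cam("wrist");cv2.imwrite("pics/f.png",f["img"][:,:,::-1])
for d in tip_of("wrist","knob")[:2]: print(d,wv(vp,on_z(f,d["centre"],.108)))
for d in tip_of("wrist","crank_axis")[:2]: print(d,wv(vp,on_z(f,d["centre"],.108)))
for d in silhouettes("wrist","knob")[:1]:
    m=d["mask"];ys,xs=np.nonzero(m);print(d["score"],xs.min(),xs.max(),ys.min(),ys.max())
print(proj(f,vw(vp,(-43,-158,127))),proj(f,vw(vp,(-43,-158,83))))
E
```

```text
{'centre': [250.6, 213.0], 'score': 0.94} [ -44.9375798  -156.65712861]
{'centre': [321.3, 193.6], 'score': 0.9} [  -0.34635309 -143.45132045]
0.79 233 268 190 243
[np.float64(253.39785199632803), np.float64(230.17206875549834)] [np.float64(253.786290428832), np.float64(203.42705216756215)]
```

View pics/f.png

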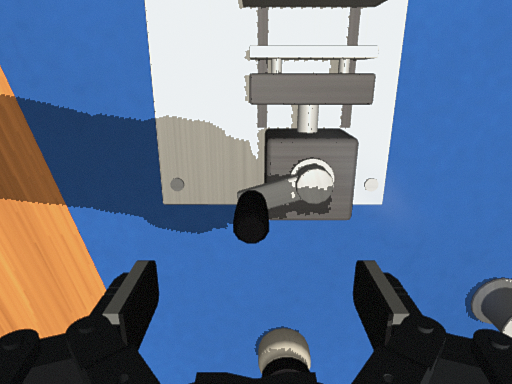

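```bash
cat >> h.py <<'E'
def fv(vp):
    F=np.array(get_state()["contact_force"]);c,s=np.cos(vp[2]),np.sin(vp[2]);return np.array([c*F[0]+s*F[1],-s*F[0]+c*F[1],F[2]])
def wind(vp,ax,t0,t1,z,v=.1,rad=45,step=.2):
    n=int(np.ceil(abs(t1-t0)/step));L=[]
    for t in np.linspace(t0,t1,n+1)[1:]:
        move_l(vw(vp,(ax[0]+rad*np.cos(t),ax[1]-rad*np.sin(t),z)),v)
        F=fv(vp);L.append((t,F[0],F[1],F[2]))
        if np.linalg.norm(F)>40: print("STOP",t,F);break
    return np.array(L)
E
python3 - <<'E'
from h import *
vp=np.load("vp.npy");ax=(-.3,-144.)
move_l(vw(vp,(-43.6,-157,93)),.12)
print(get_state()["contact_force"]);grab(30)
s=get_state();print(fv(vp),s["finger_gap"],s["clock"],wv(vp,s["position"]))
L=wind(vp,ax,2.85,2.85+3.2,93)
print(L.round(1));print(get_state()["clock"],get_state()["finger_gap"])
E
```

```text
[1.18256004 1.32857792 0.08904091]
[-3.7051672  -0.68431203  5.00191413] 0.23772532094108523 12.3417 [ -44.64590307 -157.25905506]
[[ 3.  -6.2 -1.3  8.2]
 [ 3.2 -7.8  0.6  9.8]
 [ 3.4 -8.8  1.9 11.7]
 [ 3.6 -9.1  4.8 13.2]
 [ 3.8 -8.8  7.8 12. ]
 [ 4.  -7.2  8.8 11.1]
 [ 4.2 -5.8 10.4  7.9]
 [ 4.4 -3.4 11.   6.1]
 [ 4.5 -0.3 10.2  4.4]
 [ 4.7  2.   8.1  1.3]
 [ 4.9  2.3  5.7  0.3]
 [ 5.1  4.   4.9  0.5]
 [ 5.3  4.3  3.1  0.9]
 [ 5.5  3.3  0.3  2.8]
 [ 5.7  2.  -1.   5.2]
 [ 5.9 -1.1 -1.7  6.7]
 [ 6.1 -0.8 -2.3  8. ]]
16.5917 0.238325190640445
```

```bash
python3 - <<'E'
from h import *
vp=np.load("vp.npy");ax=(-.3,-144.)
L=wind(vp,ax,6.05,17.6,93)
print(L[::4].round(1));s=get_state();p=wv(vp,s["position"])-ax
print(s["clock"],s["finger_gap"],p,np.arctan2(-p[1],p[0])+4*np.pi, s["position"][2]-.097)
f=cam("wrist");cv2.imwrite("pics/g.png",f["img"][:,:,::-1])
E
```

```text
[[ 6.2 -4.1 -1.9  8.5]
 [ 7.  -6.9  5.8 12.1]
 [ 7.8 -2.2  9.   8.4]
 [ 8.6  1.1  4.3  4.9]
 [ 9.4 -4.2  0.6 10.4]
 [10.2 -6.3  8.3 14. ]
 [11.   1.2  9.1  6.5]
 [11.8  2.3  1.5  5.2]
 [12.6 -3.4 -0.9  9.7]
 [13.4 -6.4  5.2 13.6]
 [14.2 -0.6  8.9  9. ]
 [15.   1.5  4.   7. ]
 [15.8 -5.2  0.8 12.3]
 [16.6 -5.7  8.2 15.1]
 [17.4  1.8 10.   7.8]]
31.0917 0.2401059441068952 [14.64771652 44.78184423] 11.311695823147994 0.0003826651523886615
```

View pics/g.png

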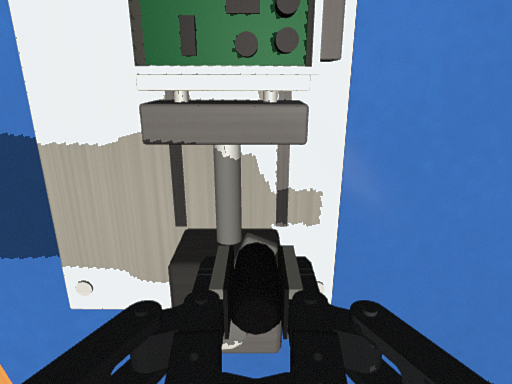

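```bash
python3 - <<'E'
from h import *
vp=np.load("vp.npy");ax=(-.3,-144.)
L=wind(vp,ax,17.6,18.15,93);print(L[-1].round(1))
let_go()
p=get_state()["position"];move_l([p[0],p[1],.26],.2)
movep(vw(vp,(0,-90,230)),tool(vp[2]))
f=cam("wrist")
for n in ("knob","crank_axis","face_mid","case_mid","stop_mid","fixed_jaw_mid"):
    z={"knob":.108,"crank_axis":.108,"case_mid":.035,"stop_mid":.033}.get(n,.038)
    for d in tip_of("wrist",n)[:1]: print(n,d["centre"],wv(vp,on_z(f,d["centre"],z)).round(1))
cv2.imwrite("pics/h.png",cv2.resize(f["img"][0:240,120:440],None,fx=2.5,fy=2.5,interpolation=cv2.INTER_CUBIC)[:,:,::-1])
print(get_state()["clock"])
E
```

```text
[18.2  2.8  0.4  5.8]
knob [298.4, 216.4] [  34.4 -117.6]
crank_axis [256.5, 246.2] [  -0.8 -145.7]
face_mid [257.5, 82.9] [ -0.3 -12.1]
case_mid [253.2, 45.6] [-4.3 20.3]
stop_mid [311.8, 42.0] [49.3 23.5]
34.1667
```

View pics/h.png

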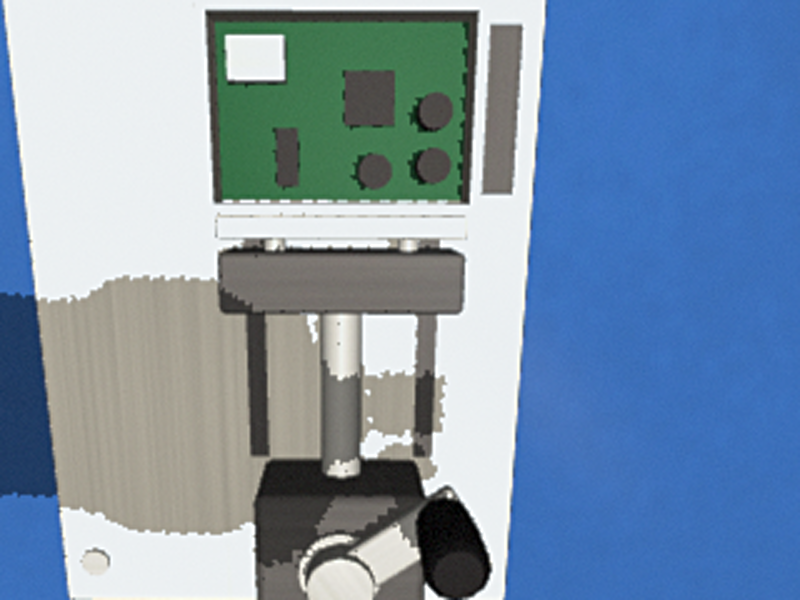

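```bash
python3 - <<'E'
from h import *
vp=np.load("vp.npy");f=cam("wrist")
q=lambda c,r,z:wv(vp,on_z(f,(c/2.5+120,r/2.5),z)).round(1)
print("rim corners R/L",q(478,12,.05),q(468,202,.05),q(207,12,.05),q(215,202,.05))
print("stop face/top",q(490,24,.046),q(483,192,.046))
print("plate front/rear",q(340,215,.054),q(340,238,.054),"block front",q(340,250,.056),q(340,312,.056))
E
```

```text
rim corners R/L [49.3 50.3] [ 48.9 -11.1] [-42.7  50.3] [-42.8 -11. ]
stop face/top [54.3 47.3] [54.8 -7.6]
plate front/rear [  2.5 -15.4] [  2.5 -23.4] block front [  2.5 -27.5] [  2.5 -49.7]
```

```bash
python3 - <<'E'
from h import *
vp=np.load("vp.npy")
movep(vw(vp,(50,-60,130)),tool(vp[2]))
f=cam("wrist");print(proj(f,vw(vp,(50,20,46))))
c,r=[int(v) for v in proj(f,vw(vp,(50,20,46)))]
r0=max(0,r-60)
cv2.imwrite("pics/i.png",cv2.resize(f["img"][r0:r0+140,c-90:c+60],None,fx=4,fy=4,interpolation=cv2.INTER_CUBIC)[:,:,::-1])
print(r0,c)
E
```

```text
[np.float64(254.60216052122598), np.float64(81.97655936298953)]
21 254
```

View pics/i.png

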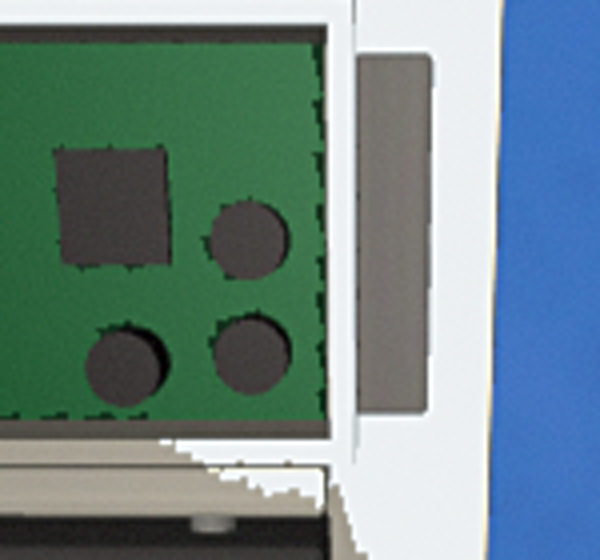

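```bash
python3 - <<'E'
from h import *
vp=np.load("vp.npy")
move_l(vw(vp,(50,-60,250)),.15);sleep(.3);print(get_state()["clock"],sign_off())
E
```

```text
the job is handed in; nothing more can be done
36.05 None
```

The job is handed in at 36 s: the case sits against the end stop and is clamped square to the fixed jaw. The sprung face is about half-way in: 5 mm by crank angle, about 6 mm from the last wrist picture. The knob is released and the arm is clear.

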